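Return the pellet die parts to their own pads

TASK

The three steel parts of the pellet die were put back on one another's pads. Bring each to the middle of its own round pad: the die body on the largest, the flat die base on the middle-sized, the slim plunger on the smallest, using the square pad as the free spot on the way. Set them down upright without dropping them, never let a part touch the bare worktop, leave the square pad empty and do not disturb the beaker, mortar and timer.

Things in the scene. Friction and masses are not known exactly. Their poses are not given: they have to be found in the camera images.
- die_body: the heavy round grey steel cylinder with a black band and a small bore in the top, 53 mm diameter, 41 mm tall, 0.35 to 0.62 kg, loose, solid for the fingers. Origin at the centre of its underside, z up. Starts on the middle-sized round pad, not exactly centred
- die_base: the die base: flat steel disc 44 mm in diameter with a small low knob on top, 16 mm tall in all (the knob is the top few mm; for the fingers the disc slopes up to it), loose. Grip it round the disc, fingertips close over the pad. Origin at the centre of its underside, z up. Starts on the small round pad, not exactly centred
- die_plunger: the plunger: bright steel rod standing on its wider round head, 52 mm tall, head 27 mm in diameter at the bottom and slimmer above, loose. Grip it low, round the head; for the fingers it is a solid that tapers from the head to the top. Origin at the centre of its underside, z up. Starts on the large round pad, not exactly centred
- large_pad: the largest black round rubber pad, 120 mm diameter, 8 mm thick, flat, fixed to the worktop: the die body's own pad. Origin at the centre of its underside on the worktop; its top is 8 mm higher
- middle_pad: the middle-sized black round rubber pad, 95 mm diameter, 8 mm thick, flat, fixed: the die base's own pad. Origin at the centre of its underside, top 8 mm higher
- small_pad: the smallest black round rubber pad, 70 mm diameter, 8 mm thick, flat, fixed: the plunger's own pad. Origin at the centre of its underside, top 8 mm higher
- square_pad: the black square rubber pad, 90 x 90 mm, 8 mm thick, flat, fixed, empty at the start: the free spot. Origin at the centre of its underside, top 8 mm higher. The four pads change places from start to start, their centres at least 0.14 m apart
- beaker: clear glass beaker, 73 mm diameter, 94 mm tall, loose, a bystander beyond the pads. Origin at the centre of its underside
- mortar: white mortar bowl, 98 mm diameter, 45 mm tall, loose, a bystander beyond the pads. Origin at the centre of its underside
- timer: white bench timer, 62 x 68 x 22 mm, lying loose between the robot and the pads, a bystander. Origin at the centre of its underside. (A marker and tweezers lying on the worktop among the pads are under 16 mm high and fixed.)
Mind the look-alikes: they are no part of the job. Leave any red look-alike of the small_pad alone. Several things have the shape of the die_body; the one meant has the colours described above.

How it is judged:
On the way:
1. one of the three parts stands released on the square pad (((horizontal distance between die_body and square_pad below 0.04 m and height (world z) of die_body between 0.005 and 0.012 m and angle between die_body's own z axis and vertical below 0.1 rad and linear speed of die_body below 0.02 m/s and contact force between the fingers and die_body below 0.1 N) or (horizontal distance between die_base and square_pad below 0.04 m and height (world z) of die_base between 0.005 and 0.012 m and angle between die_base's own z axis and vertical below 0.1 rad and linear speed of die_base below 0.02 m/s and contact force between the fingers and die_base below 0.1 N) or (horizontal distance between die_plunger and square_pad below 0.04 m and height (world z) of die_plunger between 0.005 and 0.012 m and angle between die_plunger's own z axis and vertical below 0.1 rad and linear speed of die_plunger below 0.02 m/s and contact force between the fingers and die_plunger below 0.1 N))), for 0.2 s.
At the end, for the whole second after the job is handed in: die body, die base and plunger stand upright (within 0.1 rad), released and at rest on the large, middle and small round pad respectively, each within 15 mm of the pad's centre; the square pad is thereby empty (horizontal distance between die_body and large_pad below 0.015 m and height (world z) of die_body between 0.005 and 0.012 m and angle between each of die_body, die_base, die_plunger's own z axis and vertical below 0.1 rad and linear speed of each of die_body, die_base, die_plunger below 0.02 m/s and contact force between the fingers and die_body below 0.1 N and horizontal distance between die_base and middle_pad below 0.015 m and height (world z) of die_base between 0.005 and 0.012 m and contact force between the fingers and die_base below 0.1 N and horizontal distance between die_plunger and small_pad below 0.015 m and height (world z) of die_plunger between 0.005 and 0.012 m and contact force between the fingers and die_plunger below 0.1 N); the robot touches nothing.
It fails at once if a die part touches the bare worktop (its origin lies more than 4 mm below the pads' tops) (height (world z) of any of die_body, die_base, die_plunger below 0.004 m).
It fails at once if a die part tips over (more than 0.6 rad) (angle between any of die_body, die_base, die_plunger's own z axis and vertical above 0.6 rad).
It fails at once if a die part is dropped (moves faster than 0.7 m/s out of the fingers) ((linear speed of die_body above 0.7 m/s and contact force between the fingers and die_body below 0.1 N) or (linear speed of die_base above 0.7 m/s and contact force between the fingers and die_base below 0.1 N) or (linear speed of die_plunger above 0.7 m/s and contact force between the fingers and die_plunger below 0.1 N)).
It fails at once if the beaker, the mortar or the timer is moved by more than 25 mm (distance of any of beaker, mortar, timer from where it was at the start of the episode above 0.025 m).
It also fails if it takes over 99 s, if anything falls off the work surface, if the arm or the gripper's body presses on something with over 40 N, if the wrist force passes 120 N, or if a joint passes its speed limit or range.

ROBOT

A 7-joint arm with a two-finger parallel gripper is mounted at the origin on a cart in front of the work surface, level with it; the furniture and walls round the work are solid. World frame = base frame: x ahead of the robot, y to its left, z up, the work surface at z = 0. Lengths are in m, angles in rad, forces in N, time in s.
With the tool pointing down it reaches from about 0.35 to 0.9 m from the base axis. Payload 19.9 kg.
Tool frame: the origin (TCP) lies between the finger pads; the fingertips stand 19 mm ahead of it and the grasp point (between the pads) is the TCP; z points along the fingers, y is the line along which they close (so a half turn about z gives the same grasp; the last joint's range is limited). The gripper opens to 94 mm and grips with 3 to 60 N. Pads are 16 mm wide; open, the fingers measure 119 mm over their backs; the gripper's body (75 mm by 177 mm) begins 78 mm behind the grasp point.
Start: joints at [-1.254, 0.417, -0.01, 1.614, 0.005, 1.111, -0.053], TCP at [0.219, 0.585, 0.224] pointing down, gripper open.
Joint ranges: [-2.81, 2.81], [-0.39, 2.02], [-1.27, 1.25], [0.06, 2.57], [-1.19, 4.33], [0.19, 2], [-2.82, 2.82]. Speed limits (rad/s): [1.89, 1.89, 2.39, 2.39, 3.01, 3.01, 3.01].

INTERFACE

Orientations are given as a 3x3 rotation matrix whose columns are the frame's x, y, z axes.
In Python, from rig import robot gives the robot as it stands. Calls block until the motion is done:
- robot.move_ptp(position, orientation): joint-space move of the TCP to a pose.
- robot.move_linear(position, velocity=0.15, frame=None, threshold=None): straight line of the TCP; frame=None keeps the orientation; velocity is the mean speed in m/s. With threshold (N) it stops when the force on the tool has changed by that much, and returns True; else False.
- robot.goto_joints(angles): joint-space move.
- robot.gripper_to(opening): finger opening in m; the grip force is fixed at half the most; returns when the fingers have stopped.
- robot.pause(seconds).
- robot.ik(position, orientation): joint angles nearest the present ones, or None.
- robot.get_state(): the state.
- robot.grab_frame(name): name is "side" or "top"; returns the picture (384x512x3 uint8, red, green, blue); there is no depth.
- robot.camera_info(name): a dict with "fx", "fy", "cx", "cy" (pixels), "rvec" (rotation vector, rad) and "tvec" (3), from world to camera coordinates, as OpenCV has them. Camera axes: x right, y down, z forward; pixel columns grow to the right and rows downward; lengths in m; the calibration is good to about 2 mm. A picture is of the moment at which its call begins. camera_info takes no time and is no camera call.
A pose or a line that the arm cannot do raises robot.PlanningError and nothing moves.
- robot.sign_off(): hands the job in; it is judged then, once.
The state is a dict: "time": time; "qpos": joint angles; "joint_vel": joint speeds; "effort": joint torques, N m; "ee_pos": TCP position; "tool_rot": TCP orientation; "force": force on the tool from outside, world axes, zero at the start; "moment": the same for the moment, N m; "opening": finger opening in m; "grasp_force": force on a finger pad.
Only numpy, scipy, OpenCV 4.12 (cv2) and the standard library are available. Lean on these libraries where they do the work, as an engineer would, in place of code of your own. Each camera call takes 0.05 s, during which the arm holds its last target. There are 200 camera calls.

## Working session

There is one attempt and no reset: what is moved stays moved. The work goes in short steps, each a Python script; the robot and the scene stay as the last script left them, time stands still between calls to the robot, and variables do not carry over. Pictures are saved under pics/ and viewed, at most 14 in all, crops included, and the job is handed in when it is done.

```bash
mkdir -p pics; ls; python3 - <<'E'
from rig import robot
import cv2
for n in("top","side"):
    f=robot.grab_frame(n); cv2.imwrite(f"pics/{n}0.png",f[:,:,::-1]); print(n,robot.camera_info(n))
s=robot.get_state(); print(s["time"],s["ee_pos"],s["tool_rot"],s["opening"])
E
```

```text
pics
top {'fx': 489.5315527455543, 'fy': 489.5315527455543, 'cx': 253.98705091689766, 'cy': 190.58198017795854, 'rvec': array([ 2.19064479, -2.18518085,  0.06557181]), 'tvec': array([0.03194892, 0.58159749, 1.44163042])}
side {'fx': 459.9955223508875, 'fy': 459.9955223508875, 'cx': 248.91609116271073, 'cy': 187.49929554840637, 'rvec': array([ 2.47094273,  0.1584621 , -0.07562639]), 'tvec': array([-0.54450874, -0.00682545,  1.46335622])}
0.1 [0.21938234 0.5848741  0.22387809] [[-9.36318326e-01  3.51152255e-01 -2.94672753e-04]
 [ 3.51152361e-01  9.36317676e-01 -1.10860403e-03]
 [-1.13381498e-04 -1.14148130e-03 -9.99999342e-01]] 0.09409279826182611
```

View pics/top0.png

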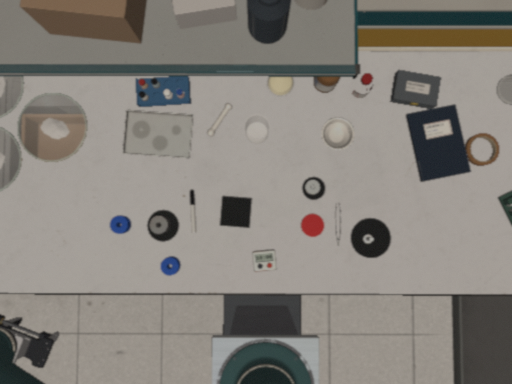

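View pics/side0.png

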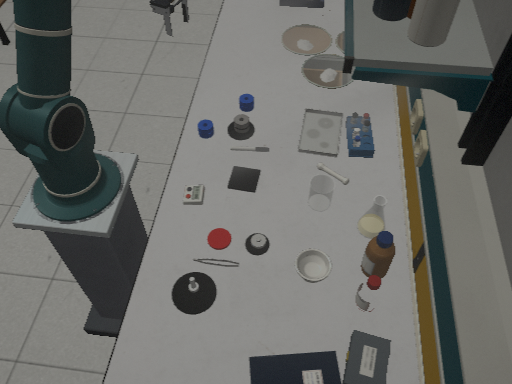

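Top view: large pad (370,238) carries the plunger, middle pad (163,225) the die body, small pad (314,188) the base, and the square pad (236,212) is free. Look-alikes: blue cylinders at (120,224) and (170,265), red disc at (312,225). The grey one at (163,225) fits the description of the die body. I'll check that in an enlarged crop.

```bash
python3 - <<'E'
import cv2,numpy as np
t=cv2.imread("pics/top0.png");s=cv2.imread("pics/side0.png")
def c(im,u,v,r=25): return cv2.resize(im[v-r:v+r,u-r:u+r],(266,266),interpolation=cv2.INTER_CUBIC)
cv2.imwrite("pics/crop0.png",np.vstack([np.hstack([c(t,163,225),c(t,314,188),c(t,370,238)]),np.hstack([c(s,241,122),c(s,258,242),c(s,194,290)])]))
E
```

```text
(no output)
```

View pics/crop0.png

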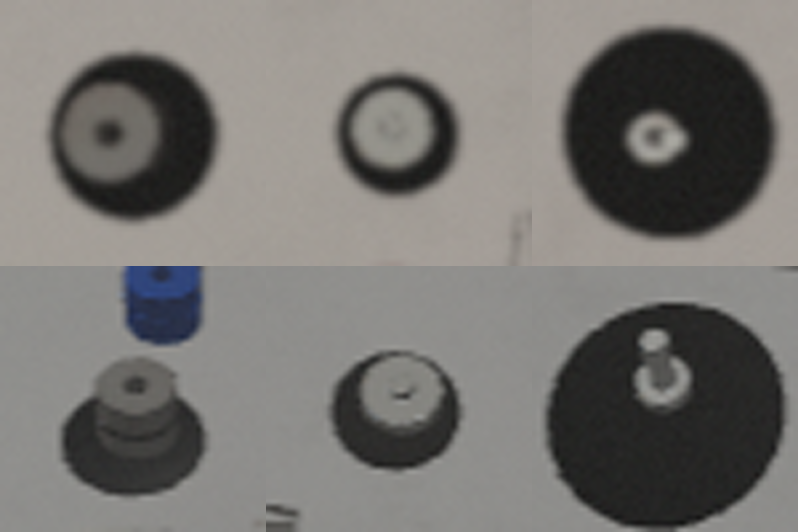

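The crop confirms it: the die body is grey with a dark band, the base is a bright disc on the small pad, and the plunger is a slim rod on its head. Next I'll measure all of them in both views.

```bash
cat > h.py <<'E'
import cv2,numpy as np
from rig import robot
def ray(n,uv,z):
    i=robot.camera_info(n);R=cv2.Rodrigues(i["rvec"])[0];t=i["tvec"]
    uv=np.atleast_2d(np.float64(uv));d=np.c_[(uv[:,0]-i["cx"])/i["fx"],(uv[:,1]-i["cy"])/i["fy"],np.ones(len(uv))]@R
    c=-R.T@t; return (c+d*((z-c[2])/d[:,2])[:,None])[:,:2]
def blob(n,f,c,r,pred,z,k=6):
    """largest blob of pred(gray,bgr) near pixel c -> rectified centre (enclosing circle, minarearect, centroid)"""
    u,v=int(c[0])-r,int(c[1])-r
    im=cv2.resize(f[v:v+2*r,u:u+2*r],None,fx=k,fy=k,interpolation=cv2.INTER_CUBIC)
    m=pred(cv2.cvtColor(im,cv2.COLOR_BGR2GRAY)).astype(np.uint8)
    m=cv2.morphologyEx(m,cv2.MORPH_OPEN,np.ones((7,7)))
    cs=cv2.findContours(m,cv2.RETR_EXTERNAL,cv2.CHAIN_APPROX_NONE)[0]
    q=max(cs,key=cv2.contourArea)[:,0]; px=(q+.5)/k-.5+[u,v]
    P=ray(n,px,z); Q=(P*1e4).astype(np.float32)
    (e,(w,h),a)=cv2.fitEllipse(Q); (b,(bw,bh),_)=cv2.minAreaRect(Q)
    return np.round(np.r_[e]/1e4,4),np.round(np.r_[w,h]/10,1),np.round(np.r_[b]/1e4,4),np.round(np.r_[bw,bh]/10,1)
E
cat > m.py <<'E'
from h import *
F={n:cv2.imread(f"pics/{n}0.png") for n in("top","side")}
px={"large":((370,238),(194,292),33),"middle":((163,225),(241,127),24),"small":((314,188),(257,244),18),"square":((236,212),(244,178),24)}
for k,(a,b,r) in px.items():
    print(k,"top",*blob("top",F["top"],a,r,lambda g:g<90,.008)," side",*blob("side",F["side"],b,r,lambda g:g<90,.008))
print("body",*blob("top",F["top"],(159,225),13,lambda g:g>70,.049),*blob("side",F["side"],(241,118),9,lambda g:g>95,.049))
print("base",*blob("top",F["top"],(313,188),10,lambda g:g>90,.018),*blob("side",F["side"],(258,240),10,lambda g:g>90,.018))
print("plg head",*blob("top",F["top"],(368,239),12,lambda g:g>90,.016),*blob("side",F["side"],(193,287),12,lambda g:g>90,.016))
print("tip side",ray("side",(191.7,278.9),.06),"head",ray("side",(193.4,286.4),.016),ray("top",(367.9,238.9),.016))
print("timer",ray("top",(264,261),.022),"marker",ray("top",[(193,190),(195,232)],.01),"tweez",ray("top",[(338,203),(338,245)],.01),"blue",ray("top",[(120,224),(170,265)],.041),"beaker",ray("top",(257,128),.05),"mortar",ray("top",(338,132),.045))
print("shelf edge z?",ray("top",(200,70),0.5), ray("top",(0,0),0))
E
python3 m.py
```

```text
large top [ 0.4427 -0.314 ] [116.5 117.3] [ 0.4426 -0.3141] [115.9 116.9]  side [ 0.4442 -0.317 ] [118.3 121.7] [ 0.444  -0.3172] [119.  121.7]
middle top [0.4779 0.3064] [91.6 91.8] [0.478  0.3065] [91.9 92. ]  side [0.4802 0.2984] [90.1 96.2] [0.48   0.2985] [92.2 90.9]
small top [ 0.5908 -0.1447] [66.4 66.7] [ 0.5907 -0.1446] [66.2 66.1]  side [ 0.5923 -0.1489] [64.4 70.5] [ 0.5916 -0.1514] [66.5 69.5]
square top [0.5199 0.0888] [101.7 102.4] [0.52   0.0889] [87.7 88.4]  side [0.5218 0.0848] [104.8 108. ] [0.5215 0.085 ] [95.4 90.7]
body [0.4803 0.3116] [52.9 53.5] [0.4801 0.3118] [52.7 53.9] [0.4752 0.3261] [65.6 79.5] [0.477  0.3248] [62.1 76.9]
base [ 0.5938 -0.1404] [44.1 44.9] [ 0.5938 -0.1404] [44.2 44.8] [ 0.5929 -0.1314] [56.2 61.6] [ 0.5926 -0.1351] [57.3 56.8]
plg head [ 0.4398 -0.3046] [27.1 31.7] [ 0.4397 -0.304 ] [29.2 28.9] [ 0.4409 -0.3047] [24.5 26.9] [ 0.4416 -0.3052] [27.3 24.7]
tip side [[ 0.44212041 -0.30504938]] head [[ 0.4415902  -0.30466508]] [[ 0.43884483 -0.30491738]]
timer [[0.37334681 0.00333146]] marker [[0.58335437 0.2164513 ]
 [0.45775357 0.2091683 ]] tweez [[ 0.5454042  -0.21814206]
 [ 0.42031119 -0.21711534]] blue [[0.48117333 0.42511568]
 [0.36253486 0.27714816]] beaker [[0.76398567 0.02491706]] mortar [[ 0.75351502 -0.21396351]]
shelf edge z? [[0.79600026 0.14204565]] [[1.17296146 0.82262439]]
```

Every measurement fits the known sizes and heights, with the top view the most reliable. First move: the body to the square pad.

```bash
cat >> h.py <<'E'
PAD={"large":(.443,-.315),"middle":(.4785,.305),"small":(.591,-.1455),"square":(.5202,.088)}
def rot(p):
    y=np.r_[p[0],p[1],0]/np.hypot(*p[:2]); z=np.r_[0,0,-1.]; return np.c_[np.cross(y,z),y,z]
def say(k):
    s=robot.get_state(); print(k,"t%.1f"%s["time"],s["ee_pos"].round(4),"op %.4f gf %.1f F"%(s["opening"],s["grasp_force"]),s["force"].round(1))
def pick(p,z,hi=.16):
    robot.gripper_to(.094); robot.move_ptp([*p,hi],rot(p)); robot.move_linear([*p,z+.02],.15); robot.move_linear([*p,z],.05)
    robot.gripper_to(0.); say("grip"); robot.move_linear([*p,z+.01],.04); robot.move_linear([*p,hi],.12); say("lifted")
def place(p,z,hi=.16):
    robot.move_ptp([*p,hi],rot(p)); say("over"); robot.move_linear([*p,z+.012],.12)
    print("touch",robot.move_linear([*p,z-.001],.02,threshold=6.)); say("down")
    robot.gripper_to(.094); robot.move_linear([*p,hi],.12); say("free")
def snap(i):
    for n in("top","side"): cv2.imwrite(f"pics/{n}{i}.png",robot.grab_frame(n)[:,:,::-1])
E
python3 - <<'E'
from h import *
pick((.480,.311),.032); place(PAD["square"],.032); snap(1)
F=cv2.imread("pics/top1.png"); i=robot.camera_info("top")
E
```

```text
grip t3.9 [0.4801 0.3111 0.0321] op 0.0527 gf 30.0 F [ 1.4  0.7 -0.6]
lifted t5.4 [0.4796 0.3108 0.1593] op 0.0526 gf 30.0 F [-0.5 -0.3 -4.7]
over t6.3 [0.5201 0.0885 0.1598] op 0.0525 gf 30.0 F [-0.2  0.8 -2.6]
touch True
down t8.0 [0.5201 0.088  0.0319] op 0.0525 gf 30.0 F [-0.4  0.   6.2]
free t10.0 [0.5198 0.0879 0.1594] op 0.0937 gf 0.0 F [0.3 0.9 0.5]
```

View pics/side1.png

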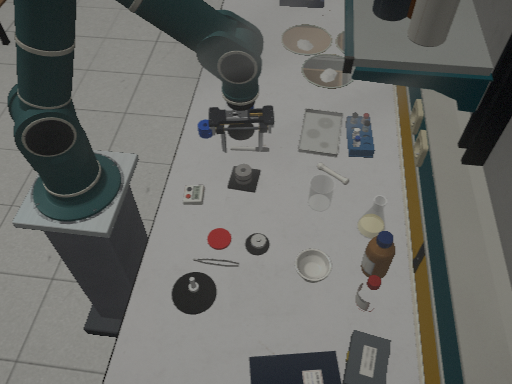

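The body stands upright on the square pad at (244,175), and the middle pad's spot is free. Next, the base goes to the middle pad.

```bash
python3 - <<'E'
from h import *
pick((.5936,-.1405),.0288); place(PAD["middle"],.0288); snap(2)
E
```

```text
grip t13.6 [ 0.5936 -0.1405  0.0288] op 0.0420 gf 29.8 F [ 0.1 -0.2  0.1]
lifted t15.2 [ 0.5933 -0.1403  0.1593] op 0.0419 gf 29.8 F [ 0.1 -0.5 -1.3]
over t16.8 [0.4793 0.3038 0.16  ] op 0.0418 gf 29.8 F [-0.5 -0.1 -0.8]
touch True
down t18.6 [0.4784 0.3049 0.0287] op 0.0419 gf 30.1 F [-1.  -0.3  8.6]
free t20.7 [0.4782 0.3048 0.1593] op 0.0943 gf 0.0 F [-0.3 -0.3 -0.4]
```

View pics/side2.png

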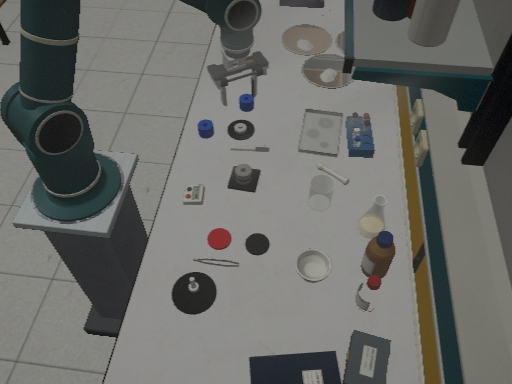

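The base sits centred on the middle pad at (240,129) and the small pad is empty. The plunger is next.

```bash
python3 - <<'E'
from h import *
pick((.4405,-.3047),.0288); place(PAD["small"],.0288)
p=PAD["square"]; robot.move_ptp([.5,-.36,.25],rot((.5,-.36))); snap(3)
F=cv2.imread("pics/top3.png")
for k,c,r,z in (("body",(236,212),11,.049),):
    print(k,blob("top",F,c,r,lambda g:g>70,z))
print("square",blob("top",F,(236,212),24,lambda g:g<70,.008))
E
```

```text
grip t25.8 [ 0.4405 -0.3047  0.0288] op 0.0255 gf 30.0 F [-0.   0.  -0.9]
lifted t27.3 [ 0.4402 -0.3045  0.1594] op 0.0254 gf 30.0 F [-0.3  0.3 -1.5]
over t28.2 [ 0.5905 -0.1463  0.1598] op 0.0256 gf 30.0 F [-0.1 -0.2 -1.4]
touch True
down t29.9 [ 0.5909 -0.1454  0.0287] op 0.0255 gf 30.0 F [-1.2  1.   8.5]
free t32.3 [ 0.5907 -0.1453  0.1593] op 0.0939 gf 0.0 F [ 0.6  0.1 -1. ]
body (array([0.5183, 0.0877]), array([53.7, 54.3]), array([0.5183, 0.0876]), array([54.1, 54. ]))
square (array([0.5198, 0.0889]), array([97.9, 99. ]), array([0.5199, 0.089 ]), array([84.7, 85.2]))
```

View pics/top3.png

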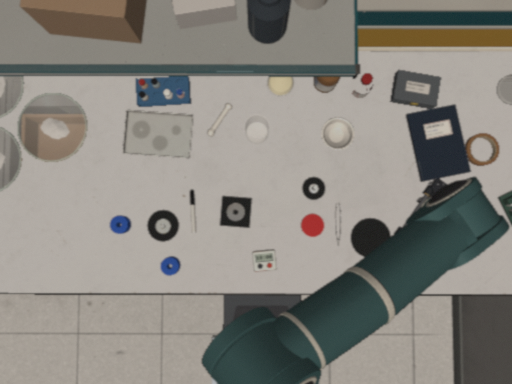

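The plunger stands on the small pad at (314,188), and the body is at (236,212). Now the body goes to the large pad, and then I check everything.

```bash
python3 - <<'E'
from h import *
pick((.519,.0878),.032); place(PAD["large"],.032)
robot.move_ptp([.25,.5,.25],rot((.25,.5))); say("parked"); snap(4)
F=cv2.imread("pics/top4.png"); S=cv2.imread("pics/side4.png")
for k,c,r in (("large",(370,238),33),("middle",(163,225),24),("small",(314,188),18)): print(k,*blob("top",F,c,r,lambda g:g<90,.008))
for k,c,r,z,t in (("body",(370,238),15,.049,70),("base",(163,225),14,.018,90),("plg",(314,188),9,.016,90)): print(k,*blob("top",F,c,r,lambda g:g>t,z))
def c(im,u,v,r=25): return cv2.resize(im[v-r:v+r,u-r:u+r],(266,266),interpolation=cv2.INTER_CUBIC)
cv2.imwrite("pics/crop4.png",np.vstack([np.hstack([c(F,163,225),c(F,314,188),c(F,370,238)]),np.hstack([c(S,241,122),c(S,258,242),c(S,194,290)])]))
E
```

```text
grip t37.4 [0.5191 0.0878 0.0321] op 0.0524 gf 30.0 F [0.5 0.4 0.6]
lifted t39.0 [0.5186 0.0878 0.1594] op 0.0529 gf 30.0 F [-0.7  0.3 -4.1]
over t40.5 [ 0.4438 -0.3138  0.1598] op 0.0529 gf 30.0 F [-0.7  0.9 -4.4]
touch True
down t42.2 [ 0.4429 -0.3149  0.0319] op 0.0525 gf 30.0 F [-0.7  0.6  6. ]
free t44.2 [ 0.4427 -0.3148  0.1594] op 0.0941 gf 0.0 F [ 0.2 -0.5 -0.2]
parked t47.1 [0.2507 0.4995 0.2499] op 0.0935 gf 0.0 F [ 1.1  0.3 -0.6]
large [ 0.4428 -0.314 ] [116.5 117.3] [ 0.4426 -0.3141] [115.9 116.9]
middle [0.4779 0.3064] [91.7 91.8] [0.478  0.3065] [91.9 92. ]
small [ 0.5908 -0.1447] [66.4 66.7] [ 0.5907 -0.1446] [66.2 66.1]
body [ 0.4415 -0.3144] [52.4 54.6] [ 0.4417 -0.3144] [53.4 53.3]
base [0.4763 0.3047] [43.9 44.9] [0.4762 0.3048] [44.7 44. ]
plg [ 0.5893 -0.1439] [28.3 28.9] [ 0.5891 -0.1441] [27.9 28.9]
```

View pics/crop4.png

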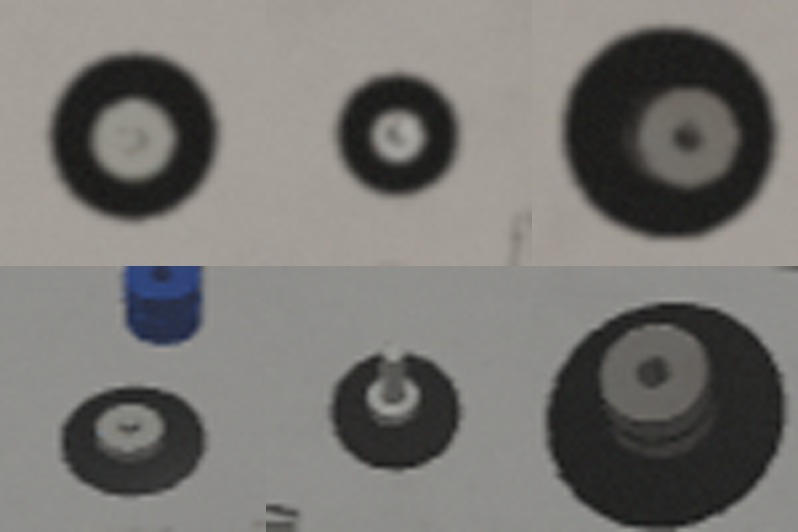

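All three parts stand upright, within about 2.5 mm of their pad centres, so I'm handing the job in.

```bash
python3 -c "
from rig import robot
print(robot.sign_off())"
```

```text
the job is handed in; nothing more can be done
None
```

The job is handed in (no verdict came back): the die body, base and plunger stand upright and released on the large, middle and small pads, each within about 2.5 mm of centre by the last top image, with the square pad empty and about 47 s of the 99 s used.

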